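# Sweep the gold casting buttons into the scrap pan

### The arm

A 6-joint arm with a two-finger parallel gripper is mounted at the origin on a cart in front of the work surface, level with it; the furniture and walls round the work are solid. World frame = base frame: x ahead of the robot, y to its left, z up, the work surface at z = 0. Lengths are in m, angles in rad, forces in N, time in s.
With the tool pointing down it reaches from about 0.375 to 0.9 m from the base axis. Payload 3.1 kg.
Tool frame: the origin (TCP) lies midway between the tips of the shut fingers; the grasp point (between the pads) lies 19 mm behind it; z points along the fingers, y is the line along which they close (so a half turn about z gives the same grasp; the last joint's range is limited). The gripper opens to 85 mm and grips with 20 to 120 N. Pads are 22 mm wide; open, the fingers measure 114 mm over their backs; the gripper's body (76 mm by 85 mm) begins 54 mm behind the grasp point. The pads swing forward as they close: fully open they stand 13 mm farther back than shut.
Start: joints at [1.153, 0.527, 1.433, -0, 1.181, -0.178], TCP at [0.148, 0.607, 0.231] pointing down, gripper open.
Joint ranges: [-3.08, 3.08], [-0.75, 2.2], [0.22, 2.44], [-1.43, 4.57], [0, 2.65], [-2.85, 2.85]. Speed limits (rad/s): [2.79, 2.79, 3.14, 3.14, 3.14, 3.14].

### API

Orientations are given as a unit quaternion [x, y, z, w].
In Python, from cell import * gives the robot as it stands. Calls block until the motion is done:
- movep(position, orientation): joint-space move of the TCP to a pose.
- movel(position, vel=0.15, frame=None): straight line of the TCP; frame=None keeps the orientation; vel is the mean speed in m/s.
- move_j(angles): joint-space move.
- command_gripper(opening, force=None): opening from 0.0 (shut) to 1.0 (fully open); force is the grip in N (None keeps the last); returns when the fingers have stopped.
- wait(seconds).
- ik(position, orientation): joint angles nearest the present ones, or None.
- observe(): the state.
- camera(name): name is "scene" or "top" or "wrist"; returns a dict with "frame" (400x640x3 uint8, blue, green, red), "depth" (400x640 float32, m along the optical axis (not along the pixel's ray), 0 where there is no reading), "intrinsics" (3x3 intrinsics, pixels), "k1" (the pictures are not rectified: a ray, as slopes to the right and down, at radius r is drawn at 1 + k1 r^2 times it, then the intrinsics apply), "T" (4x4, takes a point from camera to world coordinates); the wrist camera has in their place "tool_from_camera" (4x4, takes a point from camera to tool coordinates, whose origin is the TCP and whose axes are the flange's). Camera axes: x right, y up, looking along -z (the intrinsics and any distortion apply to the point x, -y, -z); pixel columns grow to the right and rows downward; lengths in m; the calibration is good to about 2 mm. A picture is of the moment at which its call begins: read the wrist's pose just before it.
A pose or a line that the arm cannot do raises PlanningError and nothing moves.
- close_job(): hands the job in; it is judged then, once.
The state is a dict: "clock": time; "qpos": joint angles; "qd": joint speeds; "joint_efforts": joint torques, N m; "tcp_pos": TCP position; "orientation": TCP orientation; "ft_force": force on the tool from outside, world axes, zero at the start; "ft_torque": the same for the moment, N m; "grip_width": opening from 0.0 (shut) to 1.0 (fully open); "finger_force": force on a finger pad.
Only numpy, scipy, OpenCV 4.12 (cv2) and the standard library are available. Lean on these libraries where they do the work, as an engineer would, in place of code of your own. Each camera call takes 0.05 s, during which the arm holds its last target. There are 200 camera calls.

### The job

Sweep the three gold casting buttons into the scrap pan: push each along the worktop with the fingertips, through the pan's open mouth, until it lies wholly inside. Do not pick anything up, and leave the grey base-metal button and the jars where they stand.

Things in the scene. Friction and masses are not known exactly. Their poses are not given: they have to be found in the camera images.
- scrap_pan: aluminium scrap pan with blue rim, fixed, 100 mm (own x) by 134 mm (own y); 3 mm walls, 27 mm high with the rim, on three sides. Its own -x side (x = -50 mm, nearest the robot) is the open mouth, 128 mm wide, with a 14 mm long ramp up to the 2 mm thick floor. Origin: centre of the footprint, on the worktop. Inside: x -50 (mouth) to +47 mm (back wall), y -64 to +64 mm
- gold_1: a gold-coloured casting button (metal remnant of a casting): a round disc 22 mm in diameter and 10 mm high, rounded top with a 4.4 mm thick sprue stub on it, 13.5 mm high in all, about 25 g, loose, lying flat on the worktop. Origin: centre of its underside, z up
- gold_2: a gold-coloured casting button (metal remnant of a casting): a round disc 22 mm in diameter and 10 mm high, rounded top with a 4.4 mm thick sprue stub on it, 13.5 mm high in all, about 25 g, loose, lying flat on the worktop. Origin: centre of its underside, z up
- gold_3: a gold-coloured casting button (metal remnant of a casting): a round disc 22 mm in diameter and 10 mm high, rounded top with a 4.4 mm thick sprue stub on it, 13.5 mm high in all, about 25 g, loose, lying flat on the worktop. Origin: centre of its underside, z up
- grey_button: a dark grey base-metal casting button (metal remnant of a casting): a round disc 22 mm in diameter and 10 mm high, rounded top with a 4.4 mm thick sprue stub on it, 13.5 mm high in all, about 25 g, loose, lying flat on the worktop. Origin: centre of its underside, z up. Not to be moved
- pink_jar: a loose screw-lid powder jar with white lid and pink contents, 46 mm in diameter, 56 mm high, left of the pan. Origin: centre of its underside. Not to be moved
- blue_jar: a loose screw-lid powder jar with white lid and pale blue contents, 35 mm in diameter, 51 mm high, right of the pan. Origin: centre of its underside. Not to be moved
- furnace: the white bench furnace at the left, fixed, not part of the work; keep the gripper clear of it. Its dark table plate, 149 to 157 mm above the worktop, spans own x -113 to +133 mm, own y -174 to +210 mm, and its keypad housing in front is about 90 mm high. Origin: on the worktop under its middle

How it is judged:
At the end, for the whole second after the job is handed in: All three gold buttons lie at rest inside the pan, past the mouth's edge (centre at least 10 mm inside the front edge and between the walls, underside less than 20 mm above the worktop); the grey button and both jars are upright and within 15 mm of where they stood (x of gold_1 in the frame of scrap_pan between -0.04 and 0.05 m and y of gold_1 in the frame of scrap_pan between -0.066 and 0.066 m and height (world z) of each of gold_1, gold_2, gold_3 below 0.02 m and linear speed of each of gold_1, gold_2, gold_3 below 0.01 m/s and x of gold_2 in the frame of scrap_pan between -0.04 and 0.05 m and y of gold_2 in the frame of scrap_pan between -0.066 and 0.066 m and x of gold_3 in the frame of scrap_pan between -0.04 and 0.05 m and y of gold_3 in the frame of scrap_pan between -0.066 and 0.066 m and distance of each of grey_button, pink_jar, blue_jar from where it was at the start of the episode below 0.015 m and angle between each of grey_button, pink_jar, blue_jar's own z axis and vertical below 0.2 rad); the robot touches nothing.
It fails at once if a gold button is lifted off the worktop instead of being pushed (its underside more than 15 mm up) (height (world z) of any of gold_1, gold_2, gold_3 above 0.015 m).
It fails at once if the grey button is moved more than 15 mm (distance of grey_button from where it was at the start of the episode above 0.015 m).
It fails at once if a jar is moved more than 15 mm or tipped (distance of any of pink_jar, blue_jar from where it was at the start of the episode above 0.015 m or angle between any of pink_jar, blue_jar's own z axis and vertical above 0.3 rad).
It also fails if it takes over 69 s, if anything falls off the work surface, if the arm or the gripper's body presses on something with over 40 N, if the wrist force passes 120 N, or if a joint passes its speed limit or range.

## Working session

There is one attempt and no reset: what is moved stays moved. The work goes in short steps, each a Python script; the robot and the scene stay as the last script left them, time stands still between calls to the robot, and variables do not carry over. Pictures are saved under pics/ and viewed, at most 10 in all, crops included, and the job is handed in when it is done.

```bash
mkdir -p pics; python3 - <<'E'
from cell import *
import cv2,numpy as np
for n in("top","scene"):
    c=camera(n);cv2.imwrite(f"pics/{n}0.png",c["frame"]);np.savez(f"{n}0.npz",**c)
    print(n,c["intrinsics"].tolist(),c["k1"],np.round(c["T"],3).tolist())
s=observe();print(s["clock"],s["orientation"])
E
```

```text
top [[373.4085242197238, 0.0, 318.46648906368745], [0.0, 373.4085242197238, 195.59499893783067], [0.0, 0.0, 1.0]] -0.054003563924767094 [[0.001, 0.999, -0.05, 0.493], [-1.0, 0.002, 0.019, -0.182], [0.019, 0.05, 0.999, 1.099], [0.0, 0.0, 0.0, 1.0]]
scene [[475.86695502095466, 0.0, 310.67751067261935], [0.0, 475.86695502095466, 201.75653474837551], [0.0, 0.0, 1.0]] 0.017374551145041075 [[0.624, 0.557, -0.548, -0.027], [-0.781, 0.428, -0.454, -0.724], [-0.019, 0.711, 0.703, 0.81], [0.0, 0.0, 0.0, 1.0]]
0.1 [ 1.19120769e-01  9.92879286e-01 -9.44032754e-04 -2.71943200e-04]
```

View pics/top0.png

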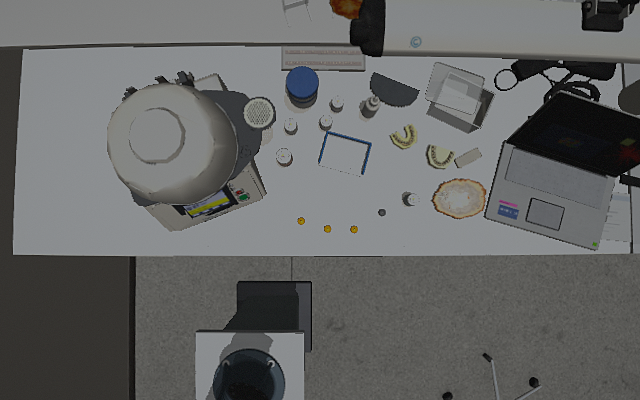

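View pics/scene0.png

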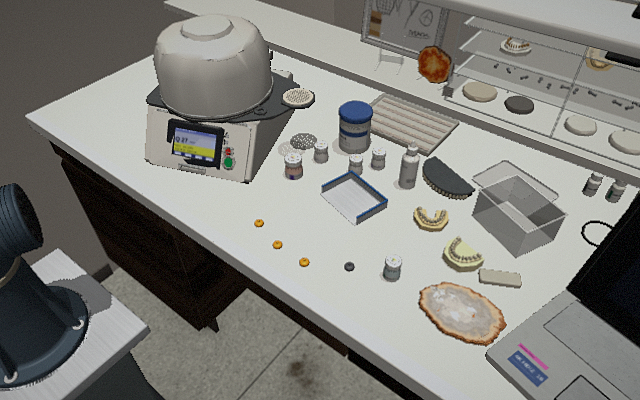

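The top view shows gold at (301,221), (327,229) and (354,229), and grey at (382,212). The pan's blue rim has its corners near (328,133), (371,143), (365,174) and (319,163), with the mouth facing down. The pink jar is at (284,156) and the blue jar at (411,199).

```bash
cat >h.py <<'E'
import cv2,numpy as np
def ray(c,uv,z):
    K=c["intrinsics"];d=((np.array(uv,float)-K[:2,2])/[K[0,0],K[1,1]])
    u=d.copy()
    for _ in range(10):u=d/(1+float(c["k1"])*(u@u))
    T=c["T"];v=T[:3,:3]@np.array([u[0],-u[1],-1]);o=T[:3,3]
    return (o+v*(z-o[2])/v[2])
def blobs(m,amin=6):
    n,l,s,ce=cv2.connectedComponentsWithStats(m.astype(np.uint8));return [(ce[i],s[i,4],l==i) for i in range(1,n) if s[i,4]>=amin]
E
python3 - <<'E'
from h import *
for n in("top","scene"):
    c=dict(np.load(n+"0.npz"));f=c["frame"];h=cv2.cvtColor(f,cv2.COLOR_BGR2HSV);H,S,V=cv2.split(h)
    R=np.zeros(H.shape,bool)
    if n=="top":R[100:250,270:425]=1
    else:R[130:290,240:410]=1
    print(n)
    for ce,a,_ in blobs(R&(H>10)&(H<35)&(S>140)&(V>100)):print("gold",ce.round(1),a,ray(c,ce,.006)[:2].round(4))
    for ce,a,_ in blobs(R&(V<110)&(S<80)):print("dark",ce.round(1),a,ray(c,ce,.006)[:2].round(4))
    for ce,a,m in blobs(R&(H>95)&(H<125)&(S>110),20):
        p=np.argwhere(m)[:,::-1]; w=np.array([ray(c,q,.027)[:2] for q in p])
        print("blue",ce.round(1),a)
        r=cv2.minAreaRect(w.astype(np.float32));print(r,cv2.boxPoints(r).round(4).tolist())
        q=cv2.approxPolyDP(cv2.convexHull(w.astype(np.float32)),.012,True);print(q[:,0].round(4).tolist())
c=dict(np.load("top0.npz"))
print("pink",ray(c,(284,156),.055),"blue",ray(c,(411,199),.05),"furn kp",ray(c,(265,192),.09),ray(c,(168,229),.09))
f=c["frame"];cv2.imwrite("pics/z.png",cv2.resize(f[110:250,265:425],None,fx=5,fy=4,interpolation=cv2.INTER_CUBIC))
E
```

```text
top
gold [300.9 220.8] 37 [ 0.4747 -0.1516]
gold [327.2 228.5] 36 [ 0.4524 -0.2286]
gold [353.9 229.1] 37 [ 0.4505 -0.3069]
dark [302.7 103.3] 159 [ 0.8234 -0.1556]
dark [335.2 107.6] 82 [ 0.8112 -0.2526]
dark [366.6 110.2] 177 [ 0.8039 -0.3465]
dark [371.6 103.6] 30 [ 0.8241 -0.3615]
dark [374.8 100.4] 9 [ 0.834  -0.3713]
dark [397.8 102.5] 183 [ 0.8284 -0.4407]
dark [272.7 114.6] 75 [ 0.789 -0.067]
dark [324.1 126.1] 71 [ 0.755  -0.2194]
dark [291.4 130.3] 67 [ 0.7418 -0.1225]
dark [412.1 133.7] 15 [ 0.7342 -0.4825]
dark [356.2 149.5] 107 [ 0.6853 -0.3146]
dark [324.3 136.5] 6 [ 0.7237 -0.2201]
dark [396.8 137.9] 12 [ 0.7209 -0.4359]
dark [322.4 143.4] 7 [ 0.7029 -0.2145]
dark [406.2 142. ] 22 [ 0.709  -0.4643]
dark [319.3 155.2] 17 [ 0.6679 -0.2053]
dark [285.6 162.4] 53 [ 0.646 -0.106]
dark [406.1 198.2] 96 [ 0.5414 -0.4618]
dark [381.7 212. ] 50 [ 0.5005 -0.3888]
blue [345.1 146.1] 171
((0.6735885143280029, -0.27865511178970337), (0.1352429986000061, 0.09476897120475769), 74.91004943847656) [[0.6101999878883362, -0.33160001039505005], [0.70169997215271, -0.3562999963760376], [0.
[... 1443 characters left out ...]
314712524], [0.8497999906539917, -0.14869999885559082]]
blue [360.5 191.1] 205
((0.6708142757415771, -0.2811231017112732), (0.13564418256282806, 0.0943978801369667), 74.9386978149414) [[0.6075999736785889, -0.3343999981880188], [0.6988000273704529, -0.3589000105857849], [0.734000027179718, -0.22789999842643738], [0.6428999900817871, -0.20340000092983246]]
[[0.7329999804496765, -0.22769999504089355], [0.6420999765396118, -0.2061000019311905], [0.6098999977111816, -0.33379998803138733], [0.6991999745368958, -0.35440000891685486]]
pink [ 0.65738687 -0.10488278  0.055     ] blue [ 0.53709213 -0.46450942  0.05      ] furn kp [ 0.5537323  -0.05671153  0.09      ] [0.45326606 0.20475059 0.09      ]
```

View pics/z.png

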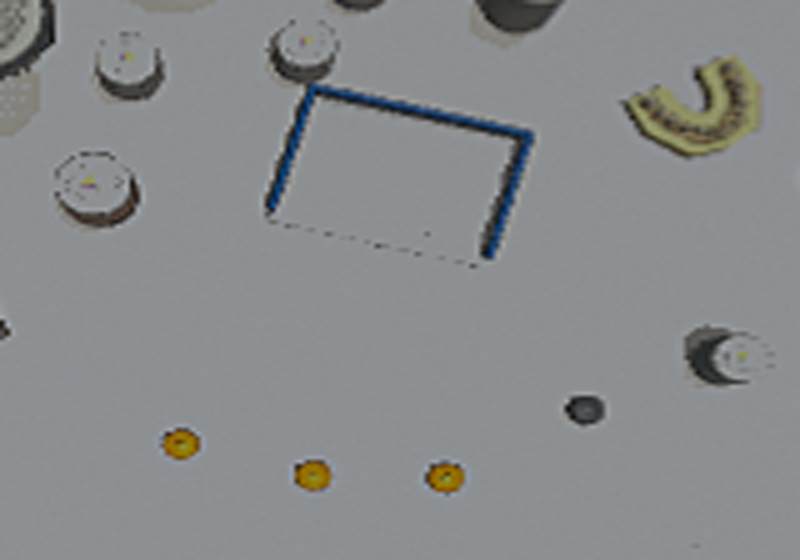

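Pan is at about (0.669, -0.279) with yaw -15°. I'll cradle each button between slightly opened fingertips, square to the pan, and push gold_1 first.

```bash
cat >>h.py <<'E'
from cell import *
a=np.arctan2(-.0243,.0907);C=np.array([.669,-.279]);ex=np.array([np.cos(a),np.sin(a)]);ey=np.array([-ex[1],ex[0]])
Q=[np.cos(a/2),np.sin(a/2),0,0]
W=lambda p,z:[*(C+p[0]*ex+p[1]*ey),z]
P=lambda w:np.array([(np.array(w)-C)@ex,(np.array(w)-C)@ey])
O=.0185 # tool centre to button centre when cradled
def push(g,lane,xend):
    g=P(g);s=[g[0]-O-.012,g[1]]
    movel(W(s,.08),.25);movel(W(s,.004),.12)
    movel(W([g[0]-O,g[1]],.004),.05)
    movel(W([-.085-O,lane],.004),.08)
    movel(W([-.03-O,lane],.0055),.08)
    movel(W([xend-O,lane],.0055),.06)
    print(np.round(observe()["ft_force"],1))
    movel(W([xend-O-.02,lane],.0055),.06);movel(W([xend-O-.02,lane],.08),.15)
def look(n):
    c=camera("top");f=c["frame"];H,S,V=cv2.split(cv2.cvtColor(f,cv2.COLOR_BGR2HSV))
    R=np.zeros(H.shape,bool);R[100:250,270:425]=1
    for ce,k,_ in blobs(R&(H>10)&(H<35)&(S>140)&(V>100)):w=ray(c,ce,.006)[:2];print("gold",k,w.round(4),P(w).round(4))
    cv2.imwrite(f"pics/{n}.png",cv2.resize(f[110:250,265:425],None,fx=5,fy=4));return c
E
python3 - <<'E'
from h import *
movel([.095,.39,.25],.2)
command_gripper(.19)
q=list(observe()["qpos"]);q[0]=-.3
move_j(q);s=observe();print(s["tcp_pos"],s["grip_width"],s["clock"])
movep(W([P([.473,-.152])[0]-O-.012,P([.473,-.152])[1]],.1),Q)
push((.473,-.152),.031,.018)
s=observe();print(s["tcp_pos"],s["clock"])
movel(W([-.24,.0],.12),.25);look("p1")
E
```

```text
[ 0.40106074 -0.00724586  0.24998147] 0.19206312142313398 3.8583
[-2.6  1.3  5.3]
[ 0.65690688 -0.24351308  0.07977236] 11.5417
gold 36 [ 0.694  -0.2547] [0.0179 0.0299]
gold 37 [ 0.4505 -0.3069] [-0.2039 -0.0835]
```

View pics/p1.png

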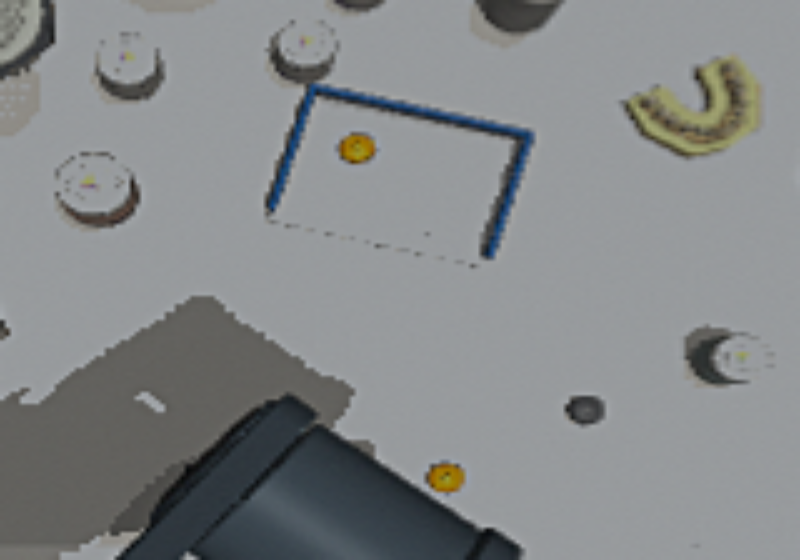

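Gold_1 lies in the pan at (357,148), exactly where planned. The gripper hides gold_2, while gold_3 is untouched at (445,477). I'll push the other two the same way.

```bash
python3 - <<'E'
from h import *
push((.4495,-.307),-.031,.018)
push((.451,-.229),0,-.005)
movel(W([-.22,.08],.2),.25);look("p2");wait(.5);print(observe()["clock"],observe()["ft_force"])
E
```

```text
[-2.2  1.2  5. ]
[0.6 0.3 3.5]
gold 36 [ 0.694  -0.2547] [0.0179 0.0299]
gold 36 [ 0.6774 -0.3145] [ 0.0172 -0.0321]
gold 34 [ 0.6645 -0.2792] [-0.0043 -0.0014]
27.35 [0.4698586  0.56444628 0.62909939]
```

View pics/p2.png

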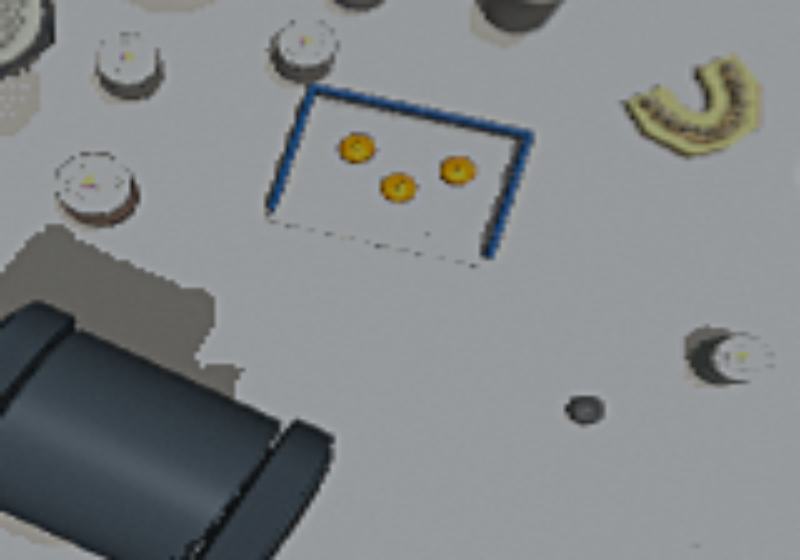

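All three gold buttons are inside the pan at (357,148), (398,187) and (458,170). The grey button (585,409) and both jars have not moved, so I'm handing in.

```bash
python3 -c "
from cell import *
print(close_job())"
```

```text
the job is handed in; nothing more can be done
None
```

All three gold buttons lie in the scrap pan, the last top picture shows the grey button and both jars where they stood, and the job was handed in at about 27 s; no verdict was returned.

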